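Show a spun tube to the inspection camera

ROBOT

A 7-joint arm with a two-finger parallel gripper is mounted at the origin on the work surface. World frame = base frame: x ahead of the robot, y to its left, z up, the work surface at z = 0. Lengths are in m, angles in rad, forces in N, time in s.
With the tool pointing down it reaches from about 0.4 to 0.85 m from the base axis. Payload 4.5 kg.
Tool frame: the origin (TCP) lies at the very end of the fingers, on their centre line; the grasp point (between the pads) lies bot.grip_depth behind it (bot.grip_depth is the distance from the TCP to the grasp point, in m); z points along the fingers, y is the direction in which the jaws open and shut (so a half turn about z gives the same grasp; the last joint's range is limited). The gripper opens to 85 mm and grips with 20 to 120 N. Pads are 22 mm wide; open, the fingers measure 114 mm over their backs; the gripper's body (76 mm by 85 mm) begins 54 mm behind the grasp point. The pads swing forward as they close: fully open they stand 13 mm farther back than shut.
Start: joints at [1.383, 0.689, -0.195, 1.565, 0.157, 0.902, -0.215], TCP at [0.138, -0.61, 0.231] pointing down, gripper open.
Joint ranges: [-3.01, 3.01], [-0.46, 2.08], [-1.47, 1.51], [0.13, 2.56], [-1, 4.14], [0.04, 2.09], [-2.66, 2.66]. Speed limits (rad/s): [2.57, 2.57, 3.14, 3.14, 3.14, 3.14, 3.14].

INTERFACE

Orientations are given as a rotation vector (axis times angle).
In Python, from plant import bot gives the robot as it stands.
- The arm moves only by the tool move_arm, never from a script. Its argument "motion" is a list of rows, each an object with "linear": the shift along the tool's x, y, z in mm, a list of three; "twist": the turn about the tool's z in degrees. A call has 1 to 12 rows; each row shifts and turns the commanded pose from where the row before left it, along the tool's axes as they then stand; what a row does not reach is not made up. A row lasts 1/10 s, in which the tool goes at most 50 mm and 8.59 degrees, less where a joint would pass 70% of its speed; a pose out of reach is approached as far as the arm can. A call with a gripper value outside its range is refused whole. "hand" is the finger opening in mm, from 0 to 85.4, set as the call begins (left out, the last holds). The fingers move at their own pace and stop on an object; "squeeze" is the grip in N (left out, the last holds). Time passes only in rows, so rows that do not move let the fingers close. It gives the time, the measured TCP pose, the force and the opening at its end, in the units of the state.
- bot.read_state(): the state, without advancing time (a new reading comes with each control period).
- bot.camera(name): name is "scene" or "top" or "wrist"; returns a dict with "color" (400x640x3 uint8, red, green, blue), "range_z" (400x640 float32, m along the optical axis (not along the pixel's ray), 0 where there is no reading), "fovy" (degrees; the focal length in pixels is half the picture's height over the tangent of half this angle, whatever the lens; pixels are square), "cx", "cy" (the principal point, pixels), "rvec" (rotation vector, rad) and "tvec" (3), from world to camera coordinates, as OpenCV has them. Camera axes: x right, y down, z forward; pixel columns grow to the right and rows downward; lengths in m; the calibration is good to about 2 mm. A picture is of the moment at which its call begins.
- bot.close_job(): hands the job in, once; it reports no verdict.
Trained networks look in a picture, given as the dict that the camera call returned (one of the last four; its "shot" number tells which), for a name from the list of things; names that differ only in an ending like _2 or _b are one class to them, and where a whole thing is asked for, a point or a joint stands for the part that bears it (a point fixed in the world has none). Each returns a list of dicts, best first, with "p" (0 to 1); they miss things now and then, are a little off and sometimes report something else, mostly with a low value. They report only what shows in the picture. A call takes as long as a camera call. They do not tell look-alikes from the thing itself.
- bot.spot_in(thing, picture): "xyz" ([x, y, z] in m, in the coordinates of the camera as it stood for that picture, good to about 4 mm: the middle of the surface that is visible of it).
The state is a dict: "t": time; "q": joint angles; "joint_velocities": joint speeds; "effort": joint torques, N m; "tcp_pos": TCP position; "orientation": TCP orientation; "force": force on the tool from outside, world axes, zero at the start; "ft_torque": the same for the moment, N m; "grip_width": opening from 0.0 (shut) to 1.0 (fully open).
Only numpy, scipy, OpenCV 4.12 (cv2) and the standard library are available. Lean on these libraries where they do the work, as an engineer would, in place of code of your own. Each camera call takes 0.05 s, during which the arm holds its last target. There are 200 camera calls.

TASK

The spin is over: draw the tube with the hinged flip cap out of the centrifuge rotor and hold it up in front of the inspection camera, upright with the cap on top, its middle level with the lens and 12 cm straight in front of it, and the cap hinge facing the lens. Finish while still holding it there, steady in the air. Leave the screw-cap balance tube in the rotor, and do not knock the camera or shift the other things on the bench.

Things in the scene. Friction and masses are not known exactly. Their poses are not given: they have to be found in the camera images.
- sample_tube: The tube to show: loose, whitish, 115 long, 30 in diameter (pointed below z = 16), 35 to 70 g, with a blue flip cap, 36 in diameter from z = 100 to 115. Origin at the middle of its pointed end, z along its axis to the cap, x to the cap's hinge. At the start it rests on the floor of a rotor bore, leaning 30 degrees, hinge side outward. It pulls out along its own z with little force, free after 75.
- tube_mid (a point): The middle of sample_tube: on its axis, 57.5 from the pointed end.
- cap_hinge (a point): The cap hinge of sample_tube, at x = 26, z = 105 in the tube's frame. The hinge strap juts out to x = 27 (13 wide, z = 89 to 111); the cap's opening lip, opposite, to x = -24.5 (18 wide, z = 111 to 114).
- balance_tube: The balance tube: same body, 115 long, with a round ribbed screw cap in the same blue plastic, 36 in diameter from z = 102 to z = 115, without hinge or lip. Origin at the middle of its pointed end, z to the cap. It stands in the bore opposite to sample_tube and stays there.
- rotor: Aluminium rotor in the centrifuge's bowl; turns on its upright axis if pushed (friction 0.06 N m). Origin on the axis, 70 above the bench, z up. Six bores, 33 wide, 72 deep, lean 30 degrees, mouths inward, in sleeves 41 wide; mouth of the sample's bore at x = 67.5, z = 108, neighbours empty. 43 of a tube stands out, free for fingers either side across the radius. Centre nut 34 wide, to z = 101.
- centrifuge: A benchtop centrifuge in ivory, fixed, lid open. Origin on the bench below the rotor axis, front (sloping control panel) toward its -x. Deck 200 above the bench, its rubber bowl rim up to 209 with a 262 opening; 320 wide (y), from x = -235 to x = 200. The open lid stands at the rear, leaning back, from x = 180 at the deck to x = 320 at its top edge, 530 above the bench.
- camera_head: The inspection camera's head (ring light, lens, grey box), clamped on the stand's post at a height that differs each time. Origin at the middle of the lens front, z up; the lens looks toward its -x. The head reaches to x = 160; the ring light is 72 in diameter. The tube's middle is to be held at x = -120, y = z = 0 of this frame, with the tube's x along this frame's +x.
- camera_stand: The camera's stand, fixed: a dark steel base plate 150 wide (y), 14 thick, from x = -20 to x = 180, with a post 20 in diameter at x = 140, 359 high. Origin on the bench straight below the middle of the lens front; the lens looks toward this frame's -x and its front is 210 to 270 above the origin.
- tube_rack: A bystander: a loose white tube rack, 100 by 190 and 60 high, with three screw-cap tubes in it up to 121. Origin at the middle of its underside.
- reagent_bottle: A bystander: a loose amber bottle with a blue cap, 86 in diameter, 175 high. Origin at the middle of its underside.
- tip_box: A bystander: a loose blue pipette tip box with a clear lid, 125 by 85, 68 high. Origin at the middle of its underside.
Things that resemble listed ones, but are neither listed nor needed, are in the scene too. Leave any orange or red look-alike of the sample_tube alone.

How it is judged:
On the way:
1. the hinged-cap tube is drawn clear of the rotor, held in the fingers (z of sample_tube in the frame of rotor above 0.115 m and contact force between sample_tube and the fingers above 0.5 N), for 0.2 s.
At the end, for the whole second after the job is handed in: sample_tube hangs in the fingers alone, at rest, cap up: its middle 120 mm (+-15) in front of the lens and within 12 mm of the lens axis sideways and in height, within 8 degrees of upright, hinge side to the lens within 16 degrees; balance_tube is still seated in its bore (x of tube_mid in the frame of camera_head between -0.135 and -0.105 m and y of tube_mid in the frame of camera_head between -0.012 and 0.012 m and z of tube_mid in the frame of camera_head between -0.012 and 0.012 m and angle between sample_tube's own z axis and vertical below 0.14 rad and angle between the x axis of sample_tube and the x axis of camera_head, either way round below 0.28 rad and x of camera_head in the frame of sample_tube above 0.05 m and contact force between sample_tube and the fingers above 0.5 N and contact force between sample_tube and camera_stand below 0.05 N and linear speed of sample_tube below 0.02 m/s and angular speed of sample_tube below 0.2 rad/s and z of balance_tube in the frame of rotor below 0.055 m and horizontal distance between balance_tube and rotor below 0.115 m); the arm keeps its last pose, push and grip.
It fails at once if the balance tube is pulled up out of its bore by more than 20 mm (z of balance_tube in the frame of rotor above 0.065 m).
It fails at once if the camera or its stand is knocked (over 5 N) (contact force between any of the arm, the fingers, sample_tube and camera_stand above 5 N).
It fails at once if a bystander on the bench is shifted by more than 20 mm (distance of any of tube_rack, reagent_bottle, tip_box from where it was at the start of the episode above 0.02 m).
It also fails if it takes over 42 s, if anything falls off the work surface, if the arm or the gripper's body presses on something with over 40 N, if the wrist force passes 120 N, or if a joint passes its speed limit or range.

## Working session

There is one attempt and no reset: what is moved stays moved. The work goes in short steps, Python scripts to look and compute and a tool call to move; the robot and the scene stay as the last step left them, time stands still between calls to the robot, and variables do not carry over. Pictures are saved under pics/ and viewed, about 8 in all and at most 12, crops included, and the job is handed in when it is done.

Besides the shell and the picture viewer there is one more tool, called after "Emit:" in YAML: its name, and indented under it one key for each argument. move_arm: Moves the arm, as the interface text tells. Its arguments: {"type":"object","properties":{"motion":{"type":"array","items":{"type":"object","properties":{"linear":{"type":"array","items":{"type":"number"}},"twist":{"type":"number"}}}},"hand":{"type":"number"},"squeeze":{"type":"number"}},"required":["motion"]}

```bash
ls; mkdir -p pics; cat > h.py <<'E'
from plant import bot
import numpy as np, cv2
from scipy.spatial.transform import Rotation as R
def K(p):
    f=p["color"].shape[0]/2/np.tan(np.radians(p["fovy"])/2); return f,p["cx"],p["cy"]
def toW(p,X):
    Rm=R.from_rotvec(np.ravel(p["rvec"])).as_matrix(); return (np.asarray(X)-np.ravel(p["tvec"]))@Rm
def cloud(p):
    f,cx,cy=K(p); z=p["range_z"]; v,u=np.indices(z.shape)
    W=toW(p,np.stack([(u-cx)/f*z,(v-cy)/f*z,z],-1).reshape(-1,3)).reshape(z.shape+(3,)); W[z<=0]=np.nan; return W
def proj(p,W):
    f,cx,cy=K(p); Rm=R.from_rotvec(np.ravel(p["rvec"])).as_matrix(); X=np.atleast_2d(W)@Rm.T+np.ravel(p["tvec"])
    return np.c_[f*X[:,0]/X[:,2]+cx,f*X[:,1]/X[:,2]+cy]
def save(p,n): cv2.imwrite("pics/"+n,cv2.cvtColor(p["color"],cv2.COLOR_RGB2BGR))
E
python3 - <<'E'
from h import *
print(bot.read_state(),bot.grip_depth)
names="sample_tube tube_mid cap_hinge balance_tube rotor centrifuge camera_head camera_stand tube_rack reagent_bottle tip_box".split()
for c in ["scene","top","wrist"]:
    p=bot.camera(c); save(p,c+"0.png"); np.savez("pics/"+c+"0.npz",**{k:v for k,v in p.items()})
    print(c,p["fovy"],"campos",toW(p,[0,0,0]))
    for n in names:
        for d in bot.spot_in(n,p)[:3]:
            w=toW(p,d["xyz"]); print(n,round(d["p"],2),w.round(3),proj(p,w).round()[0])
E
```

```text
pics
{'t': 0.0, 'q': array([ 1.38276367,  0.68998923, -0.19449331,  1.56638751,  0.15730354,
        0.90250189, -0.21511211]), 'joint_velocities': array([ 0.00027946,  0.00213862, -0.00099171, -0.00091046, -0.00094451,
       -0.00070961, -0.0003861 ]), 'effort': array([ 1.44127548e-04, -5.39604199e+01, -1.26648366e+00, -1.58539921e+01,
        9.06415953e-03,  9.52455128e-03, -4.05300318e-05]), 'tcp_pos': array([ 0.13729958, -0.60904243,  0.23046868]), 'orientation': array([-3.12042843e+00, -3.47633708e-01,  5.70543991e-04]), 'force': array([-0.2944681 , -0.12078806,  0.63255256]), 'ft_torque': array([0.01386855, 0.0172828 , 0.01078582]), 'grip_width': 0.9990484724241729} 0.0187
scene 47.04357256671377 campos [1.28410131 0.44333348 1.01112637]
sample_tube 0.96 [0.79  0.227 0.031] [383. 351.]
sample_tube 0.92 [0.823 0.006 0.026] [299. 311.]
sample_tube 0.79 [0.581 0.246 0.211] [446. 247.]
tube_mid 0.96 [0.79  0.229 0.031] [383. 351.]
tube_mid 0.64 [0.824 0.008 0.029] [299. 311.]
tube_mid 0.6 [0.581 0.251 0.212] [448. 248.]
cap_hinge 0.91 [0.821 0.004 0.027] [299. 310.]
cap_hinge 0.9
[... 1086 characters left out ...]
hinge 0.41 [0.53  0.419 0.286] [131. 206.]
balance_tube 0.72 [0.478 0.185 0.21 ] [219. 227.]
balance_tube 0.38 [0.57  0.243 0.211] [201. 197.]
rotor 0.71 [0.532 0.227 0.161] [210. 212.]
centrifuge 0.97 [0.53  0.422 0.287] [129. 206.]
camera_head 0.89 [ 0.714 -0.279  0.266] [371. 146.]
camera_head 0.41 [0.525 0.42  0.289] [129. 208.]
camera_stand 0.61 [ 0.712 -0.267  0.016] [358. 169.]
tube_rack 0.85 [ 0.4   -0.578  0.062] [453. 253.]
tube_rack 0.45 [0.528 0.225 0.162] [210. 213.]
reagent_bottle 0.81 [ 0.336 -0.329  0.126] [385. 273.]
tip_box 0.55 [ 0.386 -0.184  0.07 ] [338. 258.]
tip_box 0.4 [0.476 0.184 0.211] [219. 227.]
wrist 64.18674727847926 campos [ 0.20730896 -0.59407557  0.37411711]
```

```bash
python3 - <<'E'
import cv2,numpy as np
a=cv2.imread("pics/scene0.png");b=cv2.imread("pics/top0.png")
ra=cv2.resize(a[50:400,150:600],None,fx=800/450,fy=800/450)[:600]
cv2.imwrite("pics/v1.png",ra)
rb=cv2.resize(b[80:320,80:480],None,fx=2,fy=2);cv2.imwrite("pics/v2.png",rb)
E
```

```text
(no output)
```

View pics/v1.png

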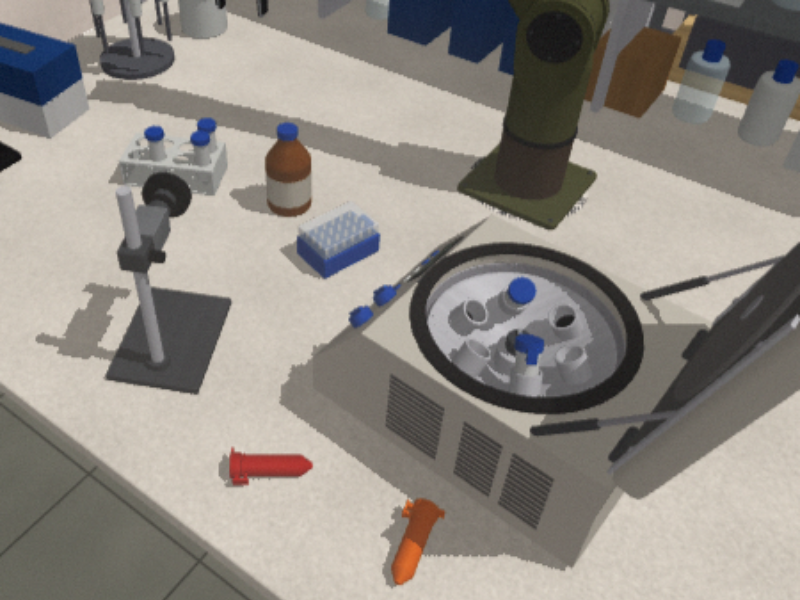

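View pics/v2.png

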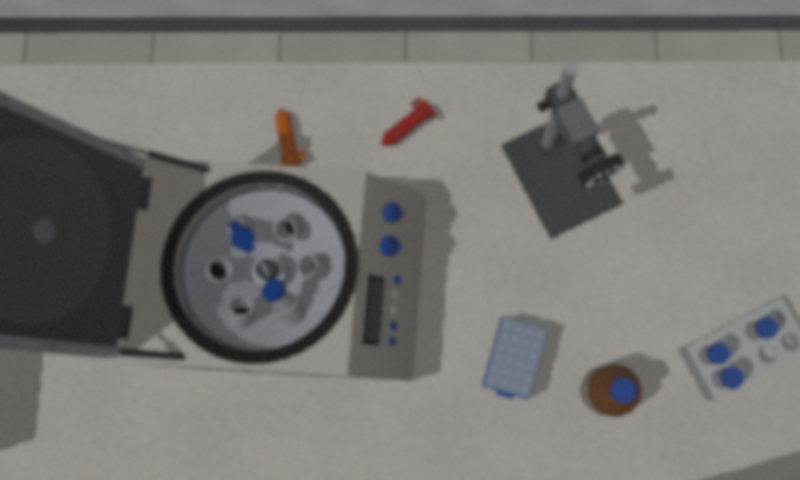

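Three lookalike candidates show up in the scene view: red at (299,311), orange at (383,351), and a white-bodied tube with a blue hinged cap in the rotor at (447,247). The rotor one is the sample. The other blue cap in the rotor, at (442,214), is round, so it is the balance tube. Next I'll fit the geometry from the depth data and confirm with an enlarged crop.

```bash
python3 - <<'E'
from h import *
S=dict(np.load("pics/scene0.npz"));T=dict(np.load("pics/top0.npz"))
def circ(P):
    A=np.c_[2*P,np.ones(len(P))];s=np.linalg.lstsq(A,(P**2).sum(1),rcond=None)[0];return s[:2],np.sqrt(s[2]+s[:2]@s[:2])
for n,p in(("S",S),("T",T)):
    W=cloud(p);C=p["color"].astype(int);hsv=cv2.cvtColor(p["color"],cv2.COLOR_RGB2HSV)
    d=np.hypot(W[...,0]-.53,W[...,1]-.215)
    m=(abs(W[...,2]-.207)<.007)&(C.sum(-1)<150)&(d<.18)&(d>.1)
    print(n,"rim",m.sum(),circ(W[m][:,:2]),np.median(W[m][:,2]))
    blue=(hsv[...,0]>100)&(hsv[...,0]<130)&(hsv[...,1]>130)&(d<.12)&(W[...,2]>.17)
    k,l,st,cc=cv2.connectedComponentsWithStats(blue.astype(np.uint8))
    for i in range(1,k):
        if st[i,4]>15: q=W[l==i];print(" blue",st[i],q.mean(0).round(4),q.min(0).round(3),q.max(0).round(3))
    dc=np.hypot(W[...,0]-.72,W[...,1]+.27)
    m=(dc<.2)&(abs(W[...,2]-.014)<.006)&(C.sum(-1)<260)
    k,l,st,cc=cv2.connectedComponentsWithStats(m.astype(np.uint8))
    i=1+np.argmax(st[1:,4]);q=W[l==i][:,:2]
    print(" plate",len(q),cv2.minAreaRect((q*1000).astype(np.float32)),np.median(W[l==i][:,2]))
    m=(dc<.25)&(W[...,2]>.15)
    k,l,st,cc=cv2.connectedComponentsWithStats(m.astype(np.uint8))
    for i in range(1,k):
        if st[i,4]>30: q=W[l==i];print(" head",st[i],q.min(0).round(3),q.max(0).round(3))
    for a,b in((.08,.12),(.12,.16),(.16,.2),(.3,.33),(.33,.37)):
        q=W[(dc<.25)&(W[...,2]>a)&(W[...,2]<b)]; 
        if len(q):print("  slab",a,len(q),np.median(q,0).round(3),q.std(0).round(3))
r=R.from_rotvec(bot.read_state()["orientation"]).as_matrix();print(r.round(3))
c=S["color"][120:250,190:290];c2=S["color"][200:285,395:500]
a=cv2.resize(c,(400,520),interpolation=cv2.INTER_CUBIC);b=cv2.resize(c2,(400,324),interpolation=cv2.INTER_CUBIC)
o=np.zeros((520,800,3),np.uint8);o[:,:400]=a;o[:324,400:]=b
cv2.imwrite("pics/v3.png",o[...,::-1])
E
```

```text
S rim 2438 (array([0.53013334, 0.21890485]), np.float64(0.1398118674633438)) 0.208184324556961
 blue [436 206  15  15 167] [0.4884 0.1933 0.2142] [0.472 0.177 0.199] [0.503 0.21  0.225]
 blue [440 238  16  17 178] [0.5764 0.2475 0.2169] [0.55  0.226 0.206] [0.595 0.263 0.227]
 plate 2281 ((724.9133911132812, -275.54693603515625), (200.6772918701172, 151.0800323486328), 25.780052185058594) 0.015587507995628516
 head [ 215  147   43   77 1666] [ 0.634 -0.339  0.15 ] [ 0.803 -0.212  0.363]
  slab 0.08 80 [ 0.783 -0.244  0.1  ] [0.022 0.042 0.012]
  slab 0.12 80 [ 0.782 -0.243  0.14 ] [0.005 0.004 0.011]
  slab 0.16 87 [ 0.783 -0.244  0.179] [0.005 0.004 0.012]
  slab 0.3 85 [ 0.782 -0.244  0.315] [0.005 0.004 0.009]
  slab 0.33 132 [ 0.781 -0.245  0.352] [0.006 0.005 0.01 ]
T rim 1397 (array([0.52412337, 0.21563449]), np.float64(0.13955882133764883)) 0.20831922976098996
 blue [195 191  12  15 109] [0.5651 0.2423 0.2153] [0.546 0.227 0.201] [0.587 0.257 0.228]
 blue [212 219  10  11  84] [0.4844 0.1908 0.2168] [0.47  0.175 0.204] [0.503 0.205 0.226]
 plate 1509 ((721.6441650390625, -276.5731201171875), (195.07179260253906, 146.95590209960938), 26.012300491333008) 0.014839270934429943
 head [ 349  110   44   63 1002] [ 0.637 -0.344  0.154] [ 0.794 -0.214  0.364]
  slab 0.08 23 [ 0.77  -0.247  0.1  ] [0.021 0.046 0.011]
  slab 0.12 21 [ 0.769 -0.247  0.14 ] [0.003 0.005 0.012]
  slab 0.16 11 [ 0.772 -0.243  0.174] [0.003 0.002 0.011]
  slab 0.3 26 [ 0.77  -0.248  0.315] [0.003 0.005 0.008]
  slab 0.33 68 [ 0.774 -0.25   0.357] [0.006 0.005 0.01 ]
[[ 0.975  0.22   0.   ]
 [ 0.22  -0.975 -0.   ]
 [ 0.     0.    -1.   ]]
```

View pics/v3.png

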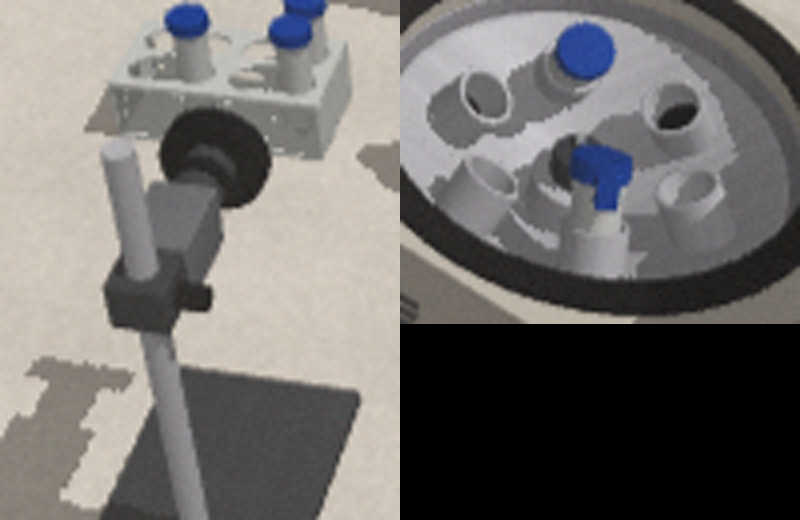

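The crop confirms it: the sample's cap at scene (447,247) has a hinge strap on the outward side, while the cap at (443,213) is round and is the balance tube. Now I'll rise and travel.

Emit:
move_arm:
  motion:
    - {"linear":[0,0,-43]}
    - {"linear":[0,0,-43]}
    - {"linear":[0,0,-43]}
    - {"linear":[0,0,-43]}
    - {"linear":[44,-36,0],"twist":-4}
    - {"linear":[44,-36,0],"twist":-4}
    - {"linear":[44,-36,0],"twist":-4}
  hand: 85
  squeeze: 40

```text
schema error: expected keys linear, twist
```

```bash
cat > st.py <<'E'
from h import *
s=bot.read_state();m=R.from_rotvec(s["orientation"]).as_matrix()
print(round(s["t"],2),s["tcp_pos"].round(4),"yaw",np.degrees(np.arctan2(m[1,0],m[0,0])).round(2),s["q"].round(2),s["force"].round(2),s["grip_width"]*85.4)
E
python3 st.py
```

```text
1.8 [ 0.1375 -0.6097  0.2313] yaw 12.71 [ 1.38  0.69 -0.19  1.57  0.16  0.9  -0.22] [ 0.01 -0.06 -0.43] 85.06713314615595
```

Emit:
move_arm:
  motion:
    - {"linear":[0,0,-43],"twist":0}
    - {"linear":[0,0,-43],"twist":0}
    - {"linear":[0,0,-43],"twist":0}
    - {"linear":[0,0,-43],"twist":0}
    - {"linear":[36,-29,0],"twist":0}
    - {"linear":[36,-29,0],"twist":0}
    - {"linear":[36,-29,0],"twist":0}
    - {"linear":[36,-29,0],"twist":0}
  hand: 85
  squeeze: 40

```text
t: 2.6
tcp_pos: [0.2533, -0.4633, 0.4035]
orientation: [3.122, 0.347, 0.0]
force: [1.2, -0.6, -0.2]
grip_width: 0.994
```

```bash
python3 st.py
```

```text
2.6 [ 0.2533 -0.4633  0.4035] yaw 12.69 [ 1.14  0.39 -0.25  1.58  0.1   1.19 -0.47] [ 1.16 -0.57 -0.19] 84.88778548916486
```

Emit:
move_arm:
  motion:
    - {"linear":[35,-28,0],"twist":0}
    - {"linear":[35,-28,0],"twist":0}
    - {"linear":[35,-28,0],"twist":0}
    - {"linear":[35,-28,0],"twist":0}
    - {"linear":[35,-28,0],"twist":0}
    - {"linear":[35,-28,0],"twist":0}
    - {"linear":[18,-43,0],"twist":0}
    - {"linear":[18,-43,0],"twist":0}
    - {"linear":[18,-43,0],"twist":0}
    - {"linear":[18,-43,0],"twist":0}
    - {"linear":[18,-43,0],"twist":0}
    - {"linear":[18,-43,0],"twist":0}

```text
t: 3.8
tcp_pos: [0.4689, 0.0224, 0.4036]
orientation: [3.122, 0.347, 0.001]
force: [1.9, 0.0, 0.4]
grip_width: 0.998
```

Emit:
move_arm:
  motion:
    - {"linear":[18,-43,0],"twist":0}
    - {"linear":[18,-43,0],"twist":0}
    - {"linear":[18,-43,0],"twist":0}
    - {"linear":[18,-43,0],"twist":0}
    - {"linear":[0,0,0],"twist":-6.5}
    - {"linear":[0,0,0],"twist":-6.5}
    - {"linear":[0,0,0],"twist":-6.5}
    - {"linear":[0,0,0],"twist":0}
    - {"linear":[0,0,0],"twist":0}

```text
t: 4.7
tcp_pos: [0.5013, 0.2041, 0.4033]
orientation: [3.02, 0.867, -0.0]
force: [0.5, 0.3, -0.6]
grip_width: 0.991
```

```bash
python3 st.py; python3 - <<'E'
from h import *
p=bot.camera("wrist");save(p,"w1.png");np.savez("pics/w1.npz",**p)
print(toW(p,[0,0,0]),p["fovy"])
print(R.from_rotvec(np.ravel(p["rvec"])).as_matrix().round(3))
for n in("sample_tube","cap_hinge","balance_tube","rotor"):
    for d in bot.spot_in(n,p)[:2]:
        w=toW(p,d["xyz"]); print(n,round(d["p"],2),w.round(4),proj(p,w).round()[0])
W=cloud(p);hsv=cv2.cvtColor(p["color"],cv2.COLOR_RGB2HSV)
blue=(hsv[...,0]>100)&(hsv[...,0]<130)&(hsv[...,1]>130)&(W[...,2]>.17)
k,l,st,cc=cv2.connectedComponentsWithStats(blue.astype(np.uint8))
for i in range(1,k):
    if st[i,4]>60: q=W[l==i];print(" blue",st[i],q.mean(0).round(4),q.min(0).round(3),q.max(0).round(3))
E
```

```text
4.7 [0.5013 0.2041 0.4033] yaw 32.04 [-0.12  0.44 -0.56  1.54  0.24  1.23 -1.73] [ 0.46  0.28 -0.63] 84.65353950332987
[0.56207201 0.24178504 0.54606117] 64.18674727847926
[[ 0.529 -0.849  0.001]
 [-0.815 -0.508  0.279]
 [-0.237 -0.148 -0.96 ]]
sample_tube 0.72 [0.5711 0.2477 0.2128] [320.  92.]
sample_tube 0.68 [0.8141 0.0012 0.0295] [548.  42.]
cap_hinge 0.84 [ 0.8162 -0.0025  0.0315] [552.  42.]
cap_hinge 0.7 [0.5671 0.249  0.2165] [317.  95.]
balance_tube 0.67 [0.4856 0.191  0.2156] [323. 192.]
rotor 0.92 [0.5312 0.2225 0.1561] [320. 135.]
 blue [ 304   65   34   56 1247] [0.5686 0.2451 0.2153] [0.544 0.226 0.201] [0.595 0.265 0.226]
 blue [492 156  19  19 196] [0.6167 0.0232 0.1728] [0.604 0.013 0.17 ] [0.629 0.031 0.178]
 blue [306 174  32  33 805] [0.4869 0.1935 0.2151] [0.47  0.176 0.205] [0.503 0.21  0.225]
 blue [461 192  18  18 171] [0.5623 0.0272 0.1727] [0.549 0.02  0.17 ] [0.575 0.035 0.177]
```

View pics/w1.png

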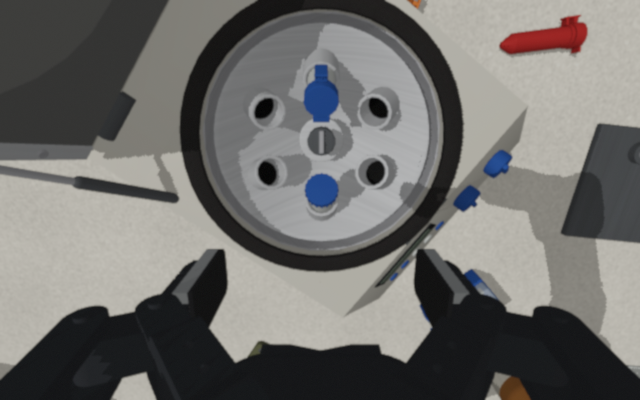

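The wrist view shows the sample cap at (321,97) with its strap at (321,72), the balance cap at (321,190), and the bore radius aligned with tool x. I'll descend with a partial opening.

Emit:
move_arm:
  motion:
    - {"linear":[39,0.5,0],"twist":0}
    - {"linear":[38,0.5,0],"twist":0}
    - {"linear":[0,0,40],"twist":0}
    - {"linear":[0,0,40],"twist":0}
    - {"linear":[0,0,40],"twist":0}
    - {"linear":[0,0,30],"twist":0}
    - {"linear":[0,0,15],"twist":0}
    - {"linear":[0,0,0],"twist":0}
    - {"linear":[0,0,0],"twist":0}
  hand: 48
  squeeze: 40

```text
t: 5.85
tcp_pos: [0.5674, 0.2448, 0.2388]
orientation: [-3.018, -0.871, -0.001]
force: [-0.1, 0.4, -0.1]
grip_width: 0.562
```

```bash
python3 st.py; python3 - <<'E'
from h import *
p=bot.camera("wrist");save(p,"w2.png");np.savez("pics/w2.npz",**p)
W=cloud(p);hsv=cv2.cvtColor(p["color"],cv2.COLOR_RGB2HSV)
blue=(hsv[...,0]>100)&(hsv[...,0]<130)&(hsv[...,1]>130)&(W[...,2]>.17)
k,l,st,cc=cv2.connectedComponentsWithStats(blue.astype(np.uint8))
for i in range(1,k):
    if st[i,4]>60: q=W[l==i];print(" blue",st[i],q.mean(0).round(4),q.min(0).round(3),q.max(0).round(3))
E
```

```text
5.85 [0.5674 0.2448 0.2388] yaw 32.19 [-0.21  0.7  -0.49  1.57  0.38  0.96 -1.83] [-0.05  0.42 -0.06] 47.97260052513669
 blue [ 291  179   60   84 3380] [0.5722 0.2476 0.2157] [0.543 0.225 0.201] [0.597 0.266 0.225]
 blue [588 293  28  24 258] [0.6171 0.0231 0.1733] [0.605 0.018 0.17 ] [0.63  0.028 0.177]
 blue [304 337  35  14 333] [0.5053 0.2053 0.215 ] [0.49  0.19  0.197] [0.579 0.254 0.315]
```

View pics/w2.png

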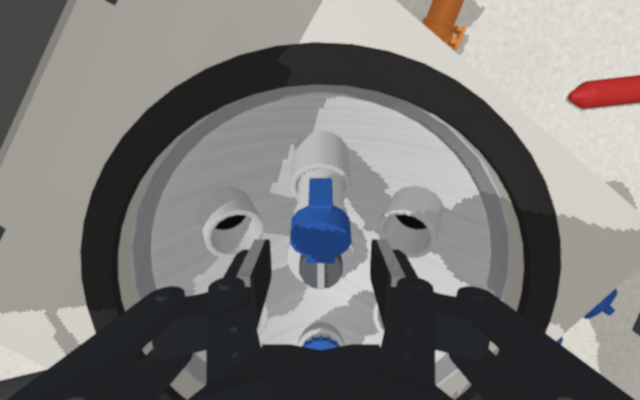

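The cap at (320,232) is centred between the fingers (270/372). I'll descend and close.

Emit:
move_arm:
  motion:
    - {"linear":[0,0,25],"twist":0}
    - {"linear":[0,0,15],"twist":0}
    - {"linear":[0,0,10],"twist":0}
    - {"linear":[0,0,5],"twist":0}
    - {"linear":[0,0,4],"twist":0}
    - {"linear":[0,0,0],"twist":0}
    - {"linear":[0,0,0],"twist":0}

```text
t: 6.6
tcp_pos: [0.5674, 0.2447, 0.1799]
orientation: [-3.018, -0.871, -0.002]
force: [-1.0, -0.3, -0.4]
grip_width: 0.559
```

Emit:
move_arm:
  motion:
    - {"linear":[0,0,0],"twist":0}
    - {"linear":[0,0,0],"twist":0}
    - {"linear":[0,0,0],"twist":0}
    - {"linear":[0,0,0],"twist":0}
    - {"linear":[0,0,0],"twist":0}
    - {"linear":[0,0,0],"twist":0}
  hand: 20
  squeeze: 30

```text
t: 7.2
tcp_pos: [0.5673, 0.2446, 0.1798]
orientation: [-3.018, -0.871, -0.001]
force: [-0.5, 0.7, 6.3]
grip_width: 0.411
```

```bash
python3 st.py
```

```text
7.2 [0.5673 0.2446 0.1798] yaw 32.21 [-0.23  0.77 -0.46  1.63  0.43  0.84 -1.88] [-0.47  0.74  6.29] 35.0693317623265
```

Emit:
move_arm:
  motion:
    - {"linear":[-2,0,-3.5],"twist":0}
    - {"linear":[-4,0,-7],"twist":0}
    - {"linear":[-4,0,-7],"twist":0}
    - {"linear":[-4,0,-7],"twist":0}
    - {"linear":[-4,0,-7],"twist":0}
    - {"linear":[-4,0,-7],"twist":0}
    - {"linear":[-4,0,-7],"twist":0}
    - {"linear":[-4,0,-7],"twist":0}
    - {"linear":[-4,0,-7],"twist":0}
    - {"linear":[-4,0,-7],"twist":0}
    - {"linear":[-4,0,-7],"twist":0}
    - {"linear":[0,0,-10],"twist":0}

```text
t: 8.4
tcp_pos: [0.5307, 0.2215, 0.2631]
orientation: [3.018, 0.871, -0.002]
force: [0.7, -0.1, -1.4]
grip_width: 0.415
```

Emit:
move_arm:
  motion:
    - {"linear":[0,0,-12],"twist":0}
    - {"linear":[0,0,-12],"twist":0}
    - {"linear":[0,0,0],"twist":0}
    - {"linear":[0,0,0],"twist":0}

```text
t: 8.8
tcp_pos: [0.5317, 0.2222, 0.2871]
orientation: [-3.018, -0.871, -0.001]
force: [1.1, 0.3, -0.7]
grip_width: 0.415
```

```bash
python3 st.py; python3 - <<'E'
from h import *
p=bot.camera("scene");save(p,"s2.png");np.savez("pics/s2.npz",**p)
w=bot.camera("wrist");np.savez("pics/w3.npz",**w)
c=proj(p,bot.read_state()["tcp_pos"])[0].astype(int);print(c)
a=cv2.resize(p["color"][c[1]-90:c[1]+60,c[0]-70:c[0]+80],(450,450),interpolation=cv2.INTER_CUBIC)
b=cv2.resize(w["color"],(350,219))
o=np.zeros((450,800,3),np.uint8);o[:,:450]=a;o[:219,450:]=b;cv2.imwrite("pics/v4.png",o[...,::-1])
E
```

```text
8.8 [0.5317 0.2222 0.2871] yaw 32.21 [-0.17  0.59 -0.53  1.64  0.34  1.   -1.81] [ 1.08  0.33 -0.74] 35.40347341054277
[451 206]
```

View pics/v4.png

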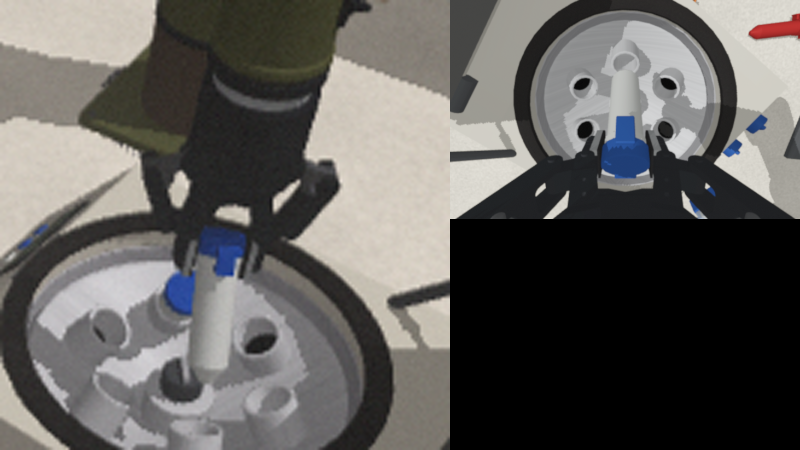

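```bash
cat > fit.py <<'E'
from h import *
from scipy.optimize import least_squares
def fit(views,tilt0=30.,verbose=True):
    """tube pose in tool axes (x=hinge dir): fit tube surface (body r15, cap r18) by depth points near the tool"""
    s=bot.read_state();m=R.from_rotvec(s["orientation"]).as_matrix();t=s["tcp_pos"];out=[]
    for n in views:
        p=bot.camera(n);W=cloud(p);hsv=cv2.cvtColor(p["color"],cv2.COLOR_RGB2HSV)
        L=(W-t)@m; L[...,2]*=-1   # x tool, y tool, z up from TCP
        white=(hsv[...,1]<60)&(hsv[...,2]>70)&(abs(L[...,1])<.022)&(L[...,2]<.005)&(L[...,2]>-.085)&(abs(L[...,0])<.09)
        k,l,st,_=cv2.connectedComponentsWithStats(white.astype(np.uint8))
        if k<2: print(n,"none");continue
        q=L[l==1+np.argmax(st[1:,4])]
        def res(v):
            a=np.array([np.sin(v[2]),v[3],np.cos(v[2])]);a/=np.linalg.norm(a)
            d=q-np.array([v[0],v[1],-.03]);d=d-np.outer(d@a,a);return np.linalg.norm(d,axis=1)-.015
        r=least_squares(res,[q[:,0].mean(),0,-np.radians(tilt0),0],loss="soft_l1",f_scale=.001)
        v=r.x;print(n,len(q),"axis at z=-30mm:",(v[:2]*1000).round(1),"tilt deg (x,y)",np.degrees(v[2]).round(2),np.degrees(v[3]).round(2),"rms mm",1000*np.sqrt(np.mean(res(v)**2)).round(5),"zrange",(q[:,2].min()*1000).round(),(q[:,2].max()*1000).round())
        b=(hsv[...,0]>100)&(hsv[...,0]<130)&(hsv[...,1]>130)&(abs(L[...,1])<.03)&(L[...,2]>-.03)&(L[...,2]<.07)&(abs(L[...,0])<.06)
        if b.sum(): print("  cap",b.sum(),(L[b].min(0)*1000).round(1),(L[b].max(0)*1000).round(1))
        out.append(v)
    return out
if __name__=="__main__":
    import sys
    fit(["scene","top","wrist"],float(sys.argv[1]) if len(sys.argv)>1 else 30.)
E
python3 fit.py
```

```text
scene 395 axis at z=-30mm: [31.7  0.6] tilt deg (x,y) -29.61 0.2 rms mm 2.14 zrange -62.0 5.0
  cap 166 [-17.9 -13.9  -4.4] [30.4 16.7 48. ]
top 6 axis at z=-30mm: [-84.6   7.3] tilt deg (x,y) -2.81 -15.05 rms mm 0.36000000000000004 zrange -81.0 -74.0
wrist 3985 axis at z=-30mm: [32.9  0.3] tilt deg (x,y) -30.67 -0.01 rms mm 0.4 zrange -60.0 5.0
  cap 6802 [-23.4 -17.4  12.3] [31.4 18.  45.4]
```

The tube is out and tilted 30° in the fingers. Since the tool can only twist about the vertical, I'll pivot the tube upright against the fixed bowl rim. I'll do it between the bores, starting with a 30° turn.

Emit:
move_arm:
  motion:
    - {"linear":[0,0,0],"twist":7.5}
    - {"linear":[0,0,0],"twist":7.5}
    - {"linear":[0,0,0],"twist":7.5}
    - {"linear":[0,0,0],"twist":7.5}
    - {"linear":[15,4,0],"twist":0}
    - {"linear":[15,0,0],"twist":0}
    - {"linear":[15,0,12],"twist":0}
    - {"linear":[5,0,14],"twist":0}
    - {"linear":[0,0,10],"twist":0}
    - {"linear":[0,0,0],"twist":0}

```text
t: 10.05
tcp_pos: [0.5795, 0.2194, 0.2484]
orientation: [3.139, 0.062, -0.008]
force: [-0.8, -0.1, -0.7]
grip_width: 0.408
```

```bash
python3 st.py; python3 - <<'E'
from h import *
from fit import fit
fit(["scene","wrist"])
p=bot.camera("wrist");save(p,"w4.png")
s=bot.read_state();m=R.from_rotvec(s["orientation"]).as_matrix()
L=(cloud(p)-s["tcp_pos"])@m
# rim profile along tool x at y~0
k=(abs(L[...,1])>.02)&(abs(L[...,1])<.03)&(L[...,0]>.05)&(L[...,0]<.12)
q=L[k]
for a in range(50,120,4):
    z=q[(q[:,0]>a/1e3)&(q[:,0]<(a+4)/1e3)]
    if len(z):print(a,(s["tcp_pos"][2]-np.percentile(z[:,2],[5,50,95])).round(3))
E
```

```text
10.05 [0.5795 0.2194 0.2484] yaw 2.25 [-0.24  0.68 -0.36  1.55  0.27  0.97 -2.21] [-0.79 -0.1  -0.75] 34.81053932084005
scene 438 axis at z=-30mm: [31.3  1.3] tilt deg (x,y) -28.04 0.27 rms mm 31.07 zrange -84.0 5.0
  cap 182 [-24.8 -16.2  22.6] [30.2 17.2 64.4]
wrist 3973 axis at z=-30mm: [34.4 -0.3] tilt deg (x,y) -30.34 -0.13 rms mm 4.71 zrange -85.0 5.0
  cap 6846 [-23.5 -18.   13. ] [32.1 17.3 46.7]
50 [0.163 0.161 0.16 ]
54 [0.165 0.164 0.162]
58 [0.167 0.166 0.164]
62 [0.169 0.167 0.166]
66 [0.169 0.168 0.04 ]
70 [0.207 0.135 0.039]
74 [0.208 0.207 0.057]
78 [0.209 0.208 0.207]
82 [0.21  0.209 0.207]
86 [0.208 0.207 0.206]
90 [0.207 0.205 0.2  ]
94 [0.201 0.2   0.199]
98 [0.201 0.2   0.199]
102 [0.201 0.2   0.199]
106 [0.201 0.2   0.199]
```

View pics/w4.png

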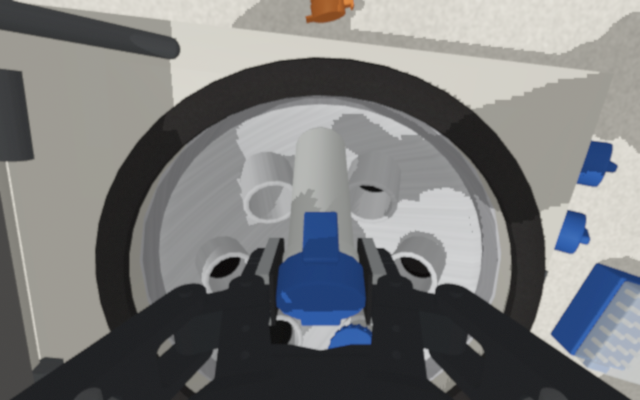

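The view shows the tube (320,180) pointing at the rim between two bores, with the rim edge about 73 mm ahead. The pan at z≈0.165 is close, so I'll raise 9 mm and push outward about 48 mm.

Emit:
move_arm:
  motion:
    - {"linear":[0,0,-9],"twist":0}
    - {"linear":[6,0,0],"twist":0}
    - {"linear":[6,0,0],"twist":0}
    - {"linear":[4,0,0],"twist":0}
    - {"linear":[4,0,0],"twist":0}
    - {"linear":[4,0,0],"twist":0}
    - {"linear":[4,0,0],"twist":0}
    - {"linear":[4,0,0],"twist":0}
    - {"linear":[4,0,0],"twist":0}
    - {"linear":[4,0,0],"twist":0}
    - {"linear":[0,0,0],"twist":0}

```text
t: 11.3
tcp_pos: [0.6222, 0.2219, 0.2597]
orientation: [-3.14, -0.06, -0.001]
force: [-2.3, 1.3, 0.4]
grip_width: 0.41
```

```bash
python3 st.py; python3 fit.py 10
```

```text
11.3 [0.6222 0.2219 0.2597] yaw 2.2 [-0.23  0.72 -0.36  1.41  0.27  1.06 -2.17] [-2.3   1.31  0.42] 34.989358356798235
scene 346 axis at z=-30mm: [16.5  1.3] tilt deg (x,y) -18.5 0.18 rms mm 1.21 zrange -56.0 5.0
  cap 224 [-26.3 -14.9  21.3] [29.4 16.8 42.6]
top 11 axis at z=-30mm: [-1813.4 -4874.3] tilt deg (x,y) -89.56 -148.93 rms mm 1.2899999999999998 zrange -60.0 -56.0
wrist 3011 axis at z=-30mm: [17.1 -0.1] tilt deg (x,y) -18.55 0.23 rms mm 0.64 zrange -57.0 5.0
  cap 7568 [-26.5 -17.6   8.1] [29.4 17.7 41.4]
```

Emit:
move_arm:
  motion:
    - {"linear":[4,0,0],"twist":0}
    - {"linear":[4,0,0],"twist":0}
    - {"linear":[4,0,0],"twist":0}
    - {"linear":[4,0,0],"twist":0}
    - {"linear":[4,0,0],"twist":0}
    - {"linear":[3,0,0],"twist":0}
    - {"linear":[0,0,0],"twist":0}

```text
t: 12.15
tcp_pos: [0.6451, 0.2221, 0.259]
orientation: [3.141, 0.06, -0.0]
force: [-1.8, 0.9, -0.7]
grip_width: 0.409
```

```bash
python3 st.py; python3 fit.py 3
```

```text
12.15 [0.6451 0.2221 0.259 ] yaw 2.18 [-0.23  0.76 -0.35  1.33  0.27  1.1  -2.15] [-1.78  0.92 -0.71] 34.936434163717045
scene 248 axis at z=-30mm: [-1.7  1.2] tilt deg (x,y) -2.28 -0.21 rms mm 1.06 zrange -60.0 5.0
  cap 251 [-25.  -16.5  13.2] [25.6 17.2 70. ]
top 3 axis at z=-30mm: [-7.3  5.8] tilt deg (x,y) -5.36 15.95 rms mm 0.0 zrange -57.0 -47.0
wrist 1483 axis at z=-30mm: [  2277.4 -41184.7] tilt deg (x,y) 89.05 -1059.04 rms mm 3.4299999999999997 zrange -85.0 -57.0
  cap 8096 [-26.2 -17.8   4.7] [25.2 17.7 39.4]
```

Emit:
move_arm:
  motion:
    - {"linear":[2,0,0],"twist":0}
    - {"linear":[0,0,0],"twist":0}
    - {"linear":[-10,0,0],"twist":0}
    - {"linear":[0,0,-30],"twist":0}
    - {"linear":[0,0,-40],"twist":0}
    - {"linear":[0,0,-30],"twist":0}
    - {"linear":[0,0,0],"twist":0}

```text
t: 13.0
tcp_pos: [0.6397, 0.2232, 0.3656]
orientation: [-3.137, -0.059, -0.018]
force: [-0.1, 0.0, -0.4]
grip_width: 0.411
```

```bash
python3 st.py; python3 - <<'E'
from h import *
from fit import fit
fit(["scene"],1)
# lens height from ring: points close to the lens plane, in camera frame
o=np.array([.651,-.309,0]);c,s=np.cos(np.radians(25.9)),np.sin(np.radians(25.9))
M=np.array([[c,s,0],[-s,c,0],[0,0,1]])
for n in("scene","top"):
    p=bot.camera(n);L=(cloud(p)-o)@M.T
    k=(L[...,0]>-.05)&(L[...,0]<.04)&(abs(L[...,1])<.06)&(L[...,2]>.15)&(L[...,2]<.35)&(p["color"].sum(-1)<200)
    q=L[k];print(n,k.sum(),np.percentile(q,[1,10,50,90,99],axis=0).round(4).tolist())
    if n=="scene":
        r=cv2.resize(p["color"][135:215,215:285],(700,800)[:2] if 0 else (525,600),interpolation=cv2.INTER_CUBIC);cv2.imwrite("pics/v5.png",r[...,::-1])
        np.savez("pics/s5.npz",**p)
        # disc projected radius fit on the visible rear face of the ring
        f=q[(q[:,0]>-.01)];print("yz minenclosing",cv2.minEnclosingCircle((f[:,1:]*1000).astype(np.float32)))
    hd=bot.spot_in("camera_head",p)
    for d in hd[:2]:print(d["p"],((toW(p,d["xyz"])-o)@M.T).round(4))
E
```

```text
13.0 [0.6397 0.2232 0.3656] yaw 2.14 [-0.23  0.67 -0.37  1.19  0.23  1.31 -2.12] [-0.1   0.01 -0.37] 35.09685660686671
scene 373 axis at z=-30mm: [-0.2  1.1] tilt deg (x,y) -3.16 0.54 rms mm 1.35 zrange -73.0 5.0
  cap 294 [-27.  -15.3  15.3] [26.  16.9 40.8]
scene 414 [[-0.0005, -0.0356, 0.2201], [0.0061, -0.0252, 0.2382], [0.0157, 0.0087, 0.2664], [0.0309, 0.0274, 0.2833], [0.0393, 0.0328, 0.2861]]
yz minenclosing ((-1.9882428646087646, 251.84027099609375), 36.63276672363281)
0.88 [0.0793 0.0083 0.2672]
top 188 [[-0.0007, -0.0266, 0.2288], [0.0017, -0.0131, 0.2562], [0.0116, 0.0064, 0.272], [0.0347, 0.0277, 0.2849], [0.0396, 0.0322, 0.2872]]
0.64 [ 0.071  -0.      0.2699]
```

View pics/v5.png

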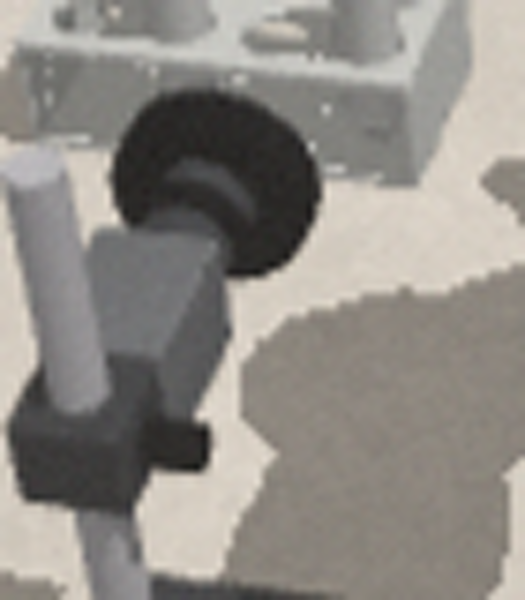

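Lens estimate: (0.651, -0.311), height about 0.251, yaw about 26°. Now I'll carry the tube round to the front of the lens.

Emit:
move_arm:
  motion:
    - {"linear":[-10,16,0],"twist":0}
    - {"linear":[-18,31,0],"twist":0}
    - {"linear":[-18,31,0],"twist":0}
    - {"linear":[-18,31,0],"twist":0}
    - {"linear":[-18,31,0],"twist":0}
    - {"linear":[-18,31,0],"twist":0}
    - {"linear":[-18,31,0],"twist":0}
    - {"linear":[-18,31,0],"twist":0}
    - {"linear":[-18,31,0],"twist":0}
    - {"linear":[-18,31,0],"twist":0}
    - {"linear":[-10,32,0],"twist":0}
    - {"linear":[-2,33,0],"twist":0}

```text
t: 14.45
tcp_pos: [0.4646, -0.146, 0.359]
orientation: [3.141, 0.06, -0.004]
force: [0.1, 0.6, -0.2]
grip_width: 0.407
```

Emit:
move_arm:
  motion:
    - {"linear":[-2,33,0],"twist":0}
    - {"linear":[-2,33,0],"twist":0}
    - {"linear":[-2,33,0],"twist":0}
    - {"linear":[-2,33,0],"twist":0}
    - {"linear":[-2,33,0],"twist":0}
    - {"linear":[-2,33,0],"twist":0}
    - {"linear":[0,25,0],"twist":0}
    - {"linear":[0,0,0],"twist":-8}
    - {"linear":[0,0,0],"twist":-8}
    - {"linear":[0,0,0],"twist":-8}
    - {"linear":[0,0,0],"twist":0}

```text
t: 15.55
tcp_pos: [0.4626, -0.368, 0.3585]
orientation: [-3.058, -0.712, 0.002]
force: [0.2, 0.3, -0.5]
grip_width: 0.41
```

```bash
python3 st.py; python3 fit.py 3
```

```text
15.55 [ 0.4626 -0.368   0.3585] yaw 26.23 [ 0.84  0.54 -0.44  1.48  0.24  1.18 -0.74] [ 0.24  0.3  -0.51] 34.97508415490113
scene 234 axis at z=-30mm: [-0.6  1. ] tilt deg (x,y) -1.73 -1.07 rms mm 2.31 zrange -72.0 5.0
  cap 127 [-21.  -17.5  11.2] [29.2 18.1 54.7]
top 4 axis at z=-30mm: [1.7 0.6] tilt deg (x,y) -2.3 -2.14 rms mm 0.0 zrange -49.0 -32.0
  cap 2 [-22.4  -4.7  33.5] [-21.1  -1.2  37.4]
wrist 1533 axis at z=-30mm: [1.1 0.1] tilt deg (x,y) -3.73 0.19 rms mm 0.22 zrange -61.0 5.0
  cap 8119 [-26.1 -29.2   4.5] [26.1 18.  41.9]
```

Emit:
move_arm:
  motion:
    - {"linear":[0,15,15],"twist":0}
    - {"linear":[0,16,20],"twist":0}
    - {"linear":[10,0,20],"twist":0}
    - {"linear":[15,0,20],"twist":0}
    - {"linear":[15,0,14],"twist":0}
    - {"linear":[15,0,0],"twist":0}
    - {"linear":[12,0,0],"twist":0}
    - {"linear":[7,0,0],"twist":0}
    - {"linear":[0,0,0],"twist":0}
    - {"linear":[0,0,0],"twist":0}

```text
t: 16.7
tcp_pos: [0.5432, -0.3637, 0.2715]
orientation: [3.059, 0.711, 0.0]
force: [0.5, 0.1, -1.0]
grip_width: 0.411
```

```bash
python3 st.py; python3 fit.py 3; python3 - <<'E'
from h import *
o=np.array([.651,-.3105,0]);c,s=np.cos(np.radians(25.9)),np.sin(np.radians(25.9))
M=np.array([[c,s,0],[-s,c,0],[0,0,1]])
ims=[]
for n in("scene","wrist","top"):
    p=bot.camera(n);W=cloud(p);L=(W-o)@M.T
    k=(L[...,0]>-.03)&(L[...,0]<.03)&(abs(L[...,1])<.06)&(L[...,2]>.15)&(L[...,2]<.3)&(p["color"].sum(-1)<200)
    if k.sum():q=L[k];print(n,"ring",k.sum(),np.percentile(q,[1,50,99],axis=0).round(4).tolist(),cv2.minEnclosingCircle((q[:,1:]*1000).astype(np.float32)))
    hsv=cv2.cvtColor(p["color"],cv2.COLOR_RGB2HSV)
    D=L-[-.12,0,.3];b=(hsv[...,0]>100)&(hsv[...,0]<130)&(hsv[...,1]>130)&(np.linalg.norm(D,axis=-1)<.05)
    if b.sum():print(" cap",b.sum(),L[b].min(0).round(4),L[b].max(0).round(4))
    for nm in("cap_hinge","tube_mid","camera_head"):
        for d in bot.spot_in(nm,p)[:1]:print(" ",nm,round(d["p"],2),((toW(p,d["xyz"])-o)@M.T).round(4))
    ims.append(p["color"])
e=cv2.resize(ims[0][100:250,190:340],(400,400),interpolation=cv2.INTER_CUBIC);w=cv2.resize(ims[1],(400,250))
O=np.zeros((400,800,3),np.uint8);O[:,:400]=e;O[:250,400:]=w;cv2.imwrite("pics/v6.png",O[...,::-1])
E
```

```text
16.7 [ 0.5432 -0.3637  0.2715] yaw 26.18 [ 0.72  0.71 -0.4   1.42  0.29  1.08 -0.84] [ 0.46  0.12 -0.99] 35.062777310588245
scene 210 axis at z=-30mm: [-0.4  1.1] tilt deg (x,y) -2.93 -1.02 rms mm 2.12 zrange -75.0 4.0
  cap 124 [-25.  -13.7  14.5] [28.  16.9 42.8]
top 10 axis at z=-30mm: [1.5 1.4] tilt deg (x,y) -3.28 0.5 rms mm 0.32 zrange -60.0 -12.0
  cap 8 [-23.4  -5.2  31.2] [-17.4   3.2  38.3]
wrist 1543 axis at z=-30mm: [0.2 0. ] tilt deg (x,y) -3.66 0.31 rms mm 0.23 zrange -62.0 5.0
  cap 8134 [-27.1 -17.3   3.9] [25.3 18.  38.8]
scene ring 371 [[-0.0001, -0.0347, 0.2209], [0.0162, 0.0101, 0.266], [0.0286, 0.034, 0.288]] ((0.15234370529651642, 252.18280029296875), 37.683677673339844)
 cap 122 [-0.1441 -0.0175  0.2864] [-0.0948  0.0132  0.3137]
  cap_hinge 0.75 [0.2909 0.2101 0.0274]
  tube_mid 0.83 [-0.1115  0.0051  0.2652]
  camera_head 0.83 [0.0778 0.0071 0.2661]
wrist ring 821 [[-0.0035, -0.032, 0.2139], [0.0002, -0.0017, 0.229], [0.0019, 0.0301, 0.2477]] ((-0.97735595703125, 234.4807891845703), 33.012428283691406)
 cap 8199 [-0.1466 -0.0184  0.2756] [-0.0945  0.0388  0.3465]
  cap_hinge 0.75 [-0.1141  0.0027  0.3071]
  tube_mid 0.63 [-0.115   0.0008  0.3038]
  camera_head 0.62 [ 0.0017 -0.0059  0.2274]
top ring 158 [[0.0003, -0.0262, 0.223], [0.0096, 0.0079, 0.2767], [0.0296, 0.0343, 0.2881]] ((-0.5746158361434937, 254.37583923339844), 35.46333694458008)
 cap 8 [-0.1437 -0.0018  0.3049] [-0.1362  0.0056  0.3093]
  cap_hinge 0.65 [0.3498 0.4277 0.0274]
  tube_mid 0.64 [0.2883 0.2023 0.0299]
  camera_head 0.98 [0.0735 0.0023 0.2673]
```

View pics/v6.png

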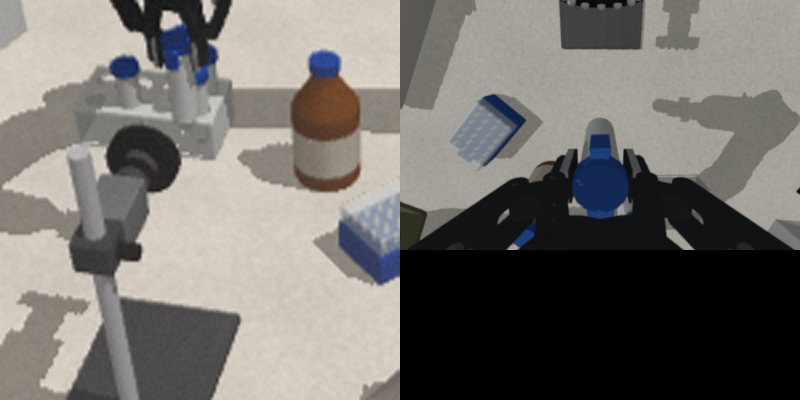

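The tube hangs about 120 mm in front of the lens with its middle at about 0.252 (lens about 0.251). Tilt is about 3.5° and the hinge is within 1° of the lens axis. Handing in.

```bash
python3 - <<'E'
from h import *
p=bot.camera("top")
for d in bot.spot_in("balance_tube",p)[:2]:print(d["p"],toW(p,d["xyz"]).round(3))
s=bot.read_state();print(s["joint_velocities"].round(3),s["grip_width"])
bot.close_job()
E
```

```text
0.52 [0.477 0.182 0.208]
[ 0.    -0.001  0.     0.001  0.001  0.001 -0.   ] 0.4114863043320458
the job is handed in; nothing more can be done
```

I handed the job in at about 17 s of the 42 s allowed, with the flip-cap tube still held in front of the inspection camera. `close_job` gives no verdict, so these are my own last measurements.

**What I did:** I gripped the tube by its cap across the rotor radius and drew it out along its 30° lean. The tool can only twist about its own axis, so I pushed the tube's lower end against the fixed bowl rim to pivot it upright in the fingers. Then I carried it round to the lens.

| Check | Measured | Limit |
|---|---|---|
| Distance in front of the lens | about 120 mm | 120 ± 15 mm |
| Sideways offset | 0–2 mm | 12 mm |
| Height of tube middle against lens | 0.252 m against about 0.251 m | 12 mm |
| Tilt from upright | about 3–4° | 8° |
| Hinge direction | less than 1° off | 16° |

- **Steadiness:** the arm was still and the grip held at 35 mm.
- **Balance tube:** the top camera still found it in its bore, 1–3 mm from where it was at the start.
- **Disagreements:** early on, the scene and top cameras differed by up to about 7 mm on the rotor, so I relied on the wrist camera for the grasp. In the last check the networks' hinge and middle points were unreliable. In some views they picked up the red and orange look-alikes, so I used the depth fits instead.
- **Not measured:** I didn't re-measure the bystanders. No contact force suggested that any were touched.

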